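# Snap the contactor into the test cradle

## Robot

A 7-joint arm with a two-finger parallel gripper is mounted at the origin on the work surface. World frame = base frame: x ahead of the robot, y to its left, z up, the work surface at z = 0. Lengths are in m, angles in rad, forces in N, time in s.
With the tool pointing down it reaches from about 0.35 to 0.9 m from the base axis. Payload 8.1 kg.
Tool frame: the origin (TCP) lies midway between the tips of the shut fingers; the grasp point (between the pads) lies arm.tcp_to_grasp behind it (arm.tcp_to_grasp is the distance from the TCP to the grasp point, in m); z points along the fingers, y is the line along which they close (so a half turn about z gives the same grasp; the last joint's range is limited). The gripper opens to 92 mm and grips with 3 to 60 N. Pads are 19 mm wide; open, the fingers measure 130 mm over their backs; the gripper's body (75 mm by 190 mm) begins 47 mm behind the grasp point.
Start: joints at [1.082, 0.434, 0.025, 1.573, -0.012, 1.134, -0.075], TCP at [0.235, -0.579, 0.227] pointing down, gripper open.
Joint ranges: [-2.62, 2.62], [-0.44, 2.09], [-1.27, 1.32], [0.08, 2.57], [-1.32, 4.46], [0.12, 2], [-2.74, 2.74]. Speed limits (rad/s): [2.22, 2.22, 3.01, 3.01, 3.14, 3.14, 3.14].

## Interface

Orientations are given as a rotation vector (axis times angle).
In Python, from cell import observe, get_image, arm gives the robot as it stands. The module is installed in compiled form; this text tells all that it offers.
- The arm moves only by the tool drive_tool, never from a script. Its argument "steps" is a list of rows, each a list of 5 numbers: the closure, from 0 (fully open) to 1 (shut), then the shift along the world's x, y, z in mm, then the turn about the world's z in rad. In form: [[hand, x, y, z, roll], ...]. A call has 1 to 20 rows; each row shifts and turns the commanded pose from where the row before left it; what a row does not reach is not made up. A row lasts 1/12 s, in which the tool goes at most 41.7 mm and 7.16 degrees, less where a joint would pass 70% of its speed; a pose out of reach is approached as far as the arm can. A call with a gripper value outside its range is refused whole. The fingers move at their own pace and stop on an object; "grip_force" is the grip in N (left out, the last holds). Time passes only in rows, so rows that do not move let the fingers close. It gives the time, the measured TCP pose, the force, the opening and the grip force at its end, in the units of the state.
- observe(): the state, without advancing time (a new reading comes with each control period).
- get_image(name): name is "side" or "top" or "wrist"; returns a dict with "image" (420x560x3 uint8, red, green, blue), "vfov" (degrees; the focal length in pixels is half the picture's height over the tangent of half this angle, whatever the lens; pixels are square), "cx", "cy" (the principal point, pixels), "xyz" and "attitude" of the camera in the world. Camera axes: x right, y down, z forward; pixel columns grow to the right and rows downward; lengths in m; the calibration is good to about 2 mm. A picture is of the moment at which its call begins. There is no depth.
- arm.sign_off(): hands the job in; it is judged then, once.
The state is a dict: "clock": time; "joints": joint angles; "dq": joint speeds; "joint_efforts": joint torques, N m; "position": TCP position; "ee_rot": TCP orientation; "force": force on the tool from outside, world axes, zero at the start; "ft_torque": the same for the moment, N m; "width": opening from 0.0 (shut) to 1.0 (fully open); "gripper_force": force on a finger pad.
Only numpy, scipy, OpenCV 4.12 (cv2) and the standard library are available. Lean on these libraries where they do the work, as an engineer would, in place of code of your own. Each camera call takes 0.05 s, during which the arm holds its last target. There are 200 camera calls.

## Task

Take the contactor out of the divider rack, stand it upright in the test cradle between the two end stops, then swing the cradle's hold-down clip over it and press the clip's tab until it snaps shut. Let go of everything, and leave the other devices in the rack, the tin and the meter where they are.

Things in the scene. Friction and masses are not known exactly. Their poses are not given: they have to be found in the camera images.
- contactor: the contactor to be clipped in: a grey plastic block 60 (its x) x 44 (its y) x 72 mm high (z up), 0.2 to 0.42 kg, six steel screw heads and a dark rectangle on its top; origin at the centre of its underside. Either way round (turned by half a turn) is alike. It stands in one of the rack's three slots.
- rack: fixed rack, floor 70 (x) x 178 (y) x 4 mm, three slots at y = -58, 0, +58 mm between four upright plates 60 mm long (x), 4 mm thick, tops 74 mm over the bench. Slots are open on top and at both x ends, 54 mm clear; devices stand with their 60 mm length along rack x, 5 mm from each plate: there they can be gripped only over their two ends. Origin: centre of underside.
- supply: bystander in the rack: power supply, grey block 60 x 44 x 90 mm high, five dark slots on top; origin at the centre of its underside; leave it.
- timer: bystander in the rack: timer relay, low grey block 60 x 44 x 50 mm high, a round dark dial on top; origin at the centre of its underside; leave it.
- tin: bystander: round tin 66 mm across, 62 mm high, standing on the bench; origin at the centre of its underside; leave it.
- meter: bystander: black hand meter lying on the bench, 70 (x) x 120 (y) x about 42 mm high; origin at the centre of its underside; leave it.
- cradle: fixed test cradle. The contactor stands on its 8 mm base plate (x -90 to +70, 80 mm wide) centred on the origin, length along cradle x. End stops 46 mm wide with inner faces at x = +-35, about 78 mm high, leave 5 mm at its ends, no room for fingers; lips 14 mm high at y = +-27 leave 5 mm; above them its broad sides stay open to fingers. Origin: centre of its place, at bench level.
- clip_hinge (a point): point on the clip's hinge axis, in the cradle frame at x = +50, y = 0, z = 70 mm; the axis runs along the cradle's y; the point's axes are the cradle's. Hinge ears behind the +x stop rise to 80 mm; the black catch housing with its sprung roller stands at x = -65 to -80 mm, 78 mm high, 30 mm wide.
- clip_tab (a point): centre of the top face of the clip's press tab, a plate 26 x 50 (y) x 6 mm at the free end; 110 mm from the hinge along the bar and 18 mm above the hinge line. Shut: cradle x = -60, y = 0, z = 88 mm; press it straight down there. In the last 0.15 rad the catch resists: the push rises to about 9 N, then gives way (half-way, near 0.07 rad) and the clip snaps to 0 and locks; released earlier it springs back.
- clip (a joint): clip angle, rad: 0 = shut (steel bar 16 mm wide, 6 thick, underside 82 mm up, over the contactor with 2 mm to spare), 1.57 = straight up (tip 193 mm up), 2.2 = leant back past the hinge to cradle +x. Stays by friction at any angle over 0.2; 1.5 N at the tab moves it. Starts at 0.9 to 2.0; room to lower the contactor only above 1.8. A tongue hangs 20 mm under the bar near the tab.
Mind the look-alikes: they are no part of the job. What is shaped like the cradle but blue is not meant. What is shaped like the contactor but red is not meant.

How it is judged:
On the way, in this order (a step that is already met when the one before it is completed fails the run):
1. the contactor stands in the cradle, the clip still open (x of contactor in the frame of cradle between -0.007 and 0.007 m and y of contactor in the frame of cradle between -0.007 and 0.007 m and z of contactor in the frame of cradle below 0.011 m and angle between contactor's own z axis and vertical below 0.08 rad and value of joint clip above 0.3 rad), for 0.2 s.
2. the clip is snapped shut over it (value of joint clip below 0.05 rad), for 0.2 s.
At the end, for the whole second after the job is handed in: The contactor stands upright (within 0.08 rad) on the cradle's base plate (within 3 mm), within 7 mm of its place along and across, at rest, and the clip is snapped shut over it (clip angle under 0.05 rad) with nothing holding it (x of contactor in the frame of cradle between -0.007 and 0.007 m and y of contactor in the frame of cradle between -0.007 and 0.007 m and z of contactor in the frame of cradle below 0.011 m and angle between contactor's own z axis and vertical below 0.08 rad and linear speed of contactor below 0.02 m/s and value of joint clip below 0.05 rad); the robot touches nothing.
It fails at once if another device in the rack, the tin or the meter is moved more than 25 mm (distance of any of supply, timer, tin, meter from where it was at the start of the episode above 0.025 m).
It also fails if it takes over 72 s, if anything falls off the work surface, if the arm or the gripper's body presses on something with over 40 N, if the wrist force passes 120 N, or if a joint passes its speed limit or range.

## Working session

There is one attempt and no reset: what is moved stays moved. The work goes in short steps, Python scripts to look and compute and a tool call to move; the robot and the scene stay as the last step left them, time stands still between calls to the robot, and variables do not carry over. Pictures are saved under pics/ and viewed, at most 12 in all, crops included, and the job is handed in when it is done.

Besides the shell and the picture viewer there is one more tool, called after "Emit:" as name(argument=value, ...) on one line, values as JSON. drive_tool: Moves the arm, as the interface text tells. Its arguments: {"type":"object","properties":{"steps":{"type":"array"},"grip_force":{"type":"number"}},"required":["steps"]}

```bash
mkdir -p pics
cat > h.py <<'E'
import numpy as np, cv2, json
from cell import observe, get_image, arm
from scipy.spatial.transform import Rotation as R
def snap(n,f):
    d=get_image(n); cv2.imwrite(f'pics/{f}.png',d['image'][:,:,::-1])
    np.save(f'pics/{f}.npy',d,allow_pickle=True); return d
def load(f): return np.load(f'pics/{f}.npy',allow_pickle=True).item()
def cam(d):
    f=210/np.tan(np.radians(d['vfov'])/2)
    a=np.array(d['attitude'],float)
    Rm=a if a.shape==(3,3) else R.from_rotvec(a).as_matrix()
    return f,Rm,np.array(d['xyz'])
def ray(d,u,v,z):
    f,Rm,p=cam(d); r=Rm@np.array([(u-d['cx'])/f,(v-d['cy'])/f,1]); return p+r*(z-p[2])/r[2]
def proj(d,P):
    f,Rm,p=cam(d); c=(np.atleast_2d(P)-p)@Rm; return np.c_[c[:,0]/c[:,2]*f+d['cx'],c[:,1]/c[:,2]*f+d['cy']]
E
python3 - <<'E'
from h import *
for n in('top','side'):
    d=snap(n,n+'0'); print({k:v for k,v in d.items() if k!='image'})
print(observe(), arm.tcp_to_grasp)
E
```

```text
{'vfov': 53.747896054195564, 'cx': 278.6738267366328, 'cy': 219.26367963613288, 'xyz': array([0.46376736, 0.02800392, 0.9622429 ]), 'attitude': array([-2.21324169,  2.15324705, -0.06166704])}
{'vfov': 51.50740725162895, 'cx': 275.1845969073362, 'cy': 204.6608982290963, 'xyz': array([0.17349633, 0.81404207, 0.59003645]), 'attitude': array([-0.52112669,  2.4930977 , -1.42773451])}
{'clock': 0.1, 'joints': array([ 1.08239203,  0.43515111,  0.02497971,  1.57400025, -0.01161007,
        1.13398322, -0.07508624]), 'dq': array([ 6.85252588e-04, -1.82807964e-03,  3.66951704e-05, -2.50375279e-03,
       -9.25776148e-04,  1.14888381e-04,  2.15621133e-03]), 'joint_efforts': array([ 2.88040021e-03, -6.69129610e+01,  9.87882838e-01, -3.15147972e+01,
       -6.05227333e-02,  3.72458319e-02,  7.19255218e-05]), 'position': array([ 0.23497182, -0.57866213,  0.22602714]), 'ee_rot': array([-3.08202439e+00, -6.01910312e-01,  6.05151818e-04]), 'force': array([ 0.79837726, -0.23606426, -0.19349464]), 'ft_torque': array([0.00650371, 0.04937237, 0.01010104]), 'gripper_force': 0.0, 'width': 1.007139567066212} 0.0188
```

View pics/top0.png

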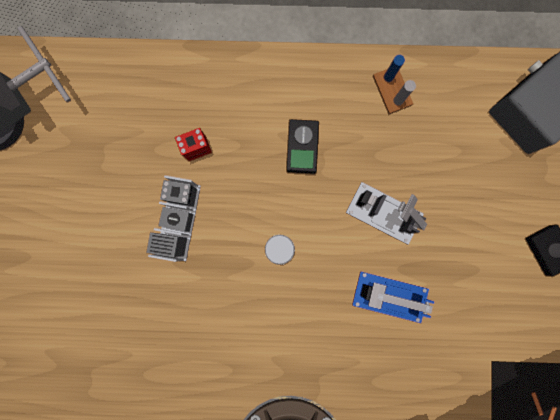

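View pics/side0.png

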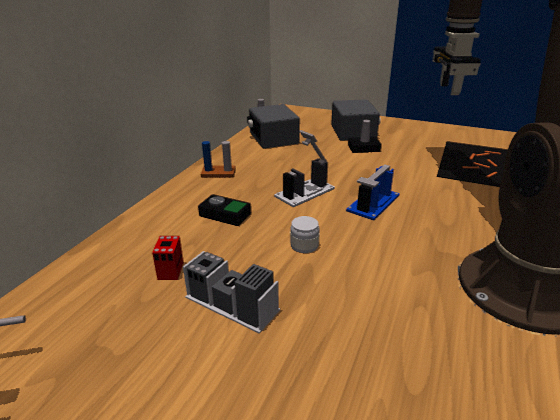

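The top view shows the grey contactor with six screw heads at (179,191), in the rack's far slot. The timer is at (177,219) and the supply at (168,246). There is a red look-alike at (193,144), which is not meant. The white/grey cradle is at (388,212) with its clip open to the right, and the blue look-alike at (393,297) is not meant. I'll confirm with an enlarged crop.

Run:
```python
from h import *
a=cv2.imread('pics/top0.png')
def c(u,v,w,h,s): return cv2.resize(a[v:v+h,u:u+w],None,fx=s,fy=s,interpolation=cv2.INTER_CUBIC)
# left crop origin (135,165) 80x100 s=6 ; second 
r=np.hstack([c(140,170,66,100,6),c(342,170,66,100,6)]); cv2.imwrite('pics/crop1.png',r); 
r=c(340,175,100,75,8); cv2.imwrite('pics/crop2.png',r)
r=c(142,172,66,96,6); cv2.imwrite('pics/crop1.png',r)
```

```text
(no output)
```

View pics/crop1.png

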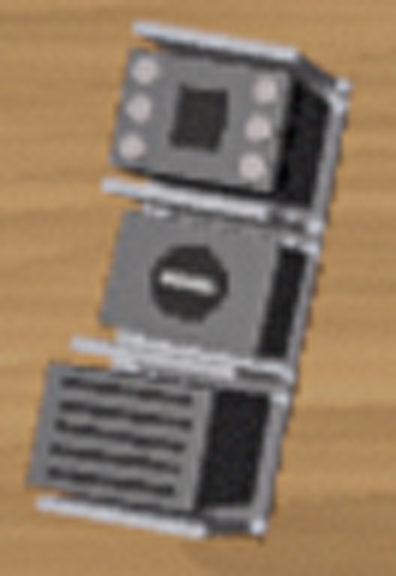

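View pics/crop2.png

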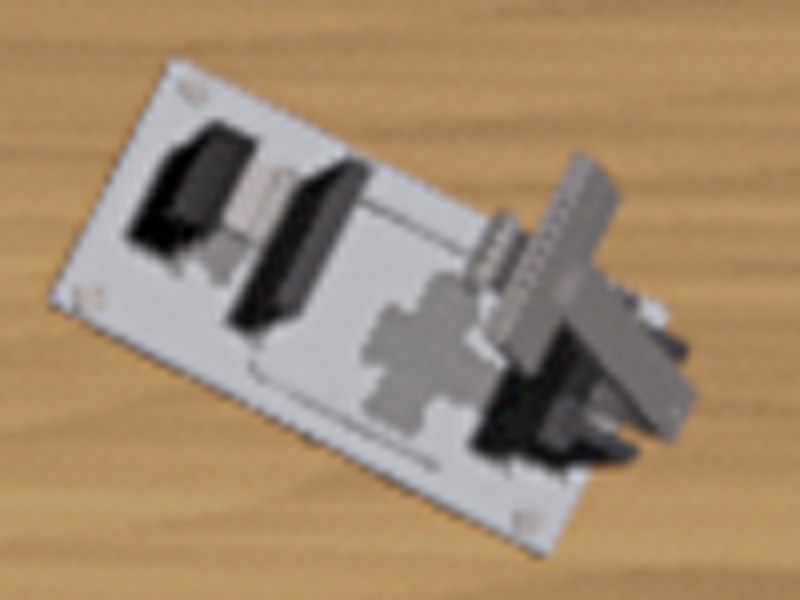

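The crops confirm the choice. In crop1 the six-screw contactor has its top corners at (128,48), (290,75), (275,190) and (110,165). In crop2 the cradle is white-grey with base corners (175,57), (52,303) and (545,557). The clip's tab is at about (555,262), so the clip is partly open.

```bash
cat > pose.py <<'E'
from h import *
from scipy.optimize import least_squares
d=load('top0')
def fit(pix,model,z0,g):
    pix=np.array(pix,float); model=np.array(model,float)/1000
    def P(p):
        c,s=np.cos(p[2]),np.sin(p[2]); return np.c_[p[0]+c*model[:,0]-s*model[:,1],p[1]+s*model[:,0]+c*model[:,1],model[:,2]+z0]
    r=least_squares(lambda p:(proj(d,P(p))-pix).ravel(),g); return r.x, r.fun.round(1)
def px(l,s,u,v): return [((x+.5)/s-.5+u,(y+.5)/s-.5+v) for x,y in l]
E
python3 - <<'E'
from pose import *
pc=px([(128,48),(290,75),(275,190),(110,165)],6,142,172)
W=np.array([ray(d,*p,.076) for p in pc]);print(W.round(4), W.mean(0))
for a,b in((0,1),(1,2),(2,3),(3,0)):print(np.linalg.norm(W[a]-W[b]))
e=(W[1]-W[0])+(W[2]-W[3]); print('yaw long',np.arctan2(e[1],e[0]))
g=[*W.mean(0)[:2],np.arctan2(e[1],e[0])]
print('contactor',fit(pc,[(-30,22,0),(30,22,0),(30,-22,0),(-30,-22,0)],.076,g))
pk=px([(175,57),(52,303),(545,557)],8,340,175)
W=np.array([ray(d,*p,.008) for p in pk]);print(W.round(4),np.linalg.norm(W[0]-W[1]),np.linalg.norm(W[2]-W[1]))
e=W[2]-W[1]; yaw=np.arctan2(e[1],e[0])
p,f=fit(pk,[(-90,40,8),(-90,-40,8),(70,-40,8)],0,[*W.mean(0)[:2],yaw]); print('cradle',p,f)
def toW(q):
    q=np.atleast_2d(q)/1000;c,s=np.cos(p[2]),np.sin(p[2]);return np.c_[p[0]+c*q[:,0]-s*q[:,1],p[1]+s*q[:,0]+c*q[:,1],q[:,2]]
def clip(u,y,h,t): # u along bar from hinge, h above hinge line
    return [50-u*np.cos(t)+h*np.sin(t),y,70+u*np.sin(t)+h*np.cos(t)]
crop=lambda q:(proj(d,toW(q))-[340,175]+.5)*8-.5
print('place stuff',crop([[0,0,8],[-35,23,78],[-35,-23,78],[35,-23,78]]).round())
for t in np.arange(.9,2.05,.1):
    print(round(t,1),crop([clip(110,25,18,t),clip(110,-25,18,t),clip(97,0,18,t),clip(123,0,18,t)]).round().tolist())
E
```

```text
[[0.6012 0.2897 0.076 ]
 [0.5929 0.2308 0.076 ]
 [0.5512 0.2344 0.076 ]
 [0.5587 0.2942 0.076 ]] [0.57600006 0.2622692  0.076     ]
0.059450634620082356
0.041856098902558
0.06020778665385247
0.04276521978348839
yaw long -1.7021404247822458
contactor (array([ 0.57600471,  0.26226701, -1.6900837 ]), array([ 0.1, -0.1,  0.5, -0.6, -0.3,  0.3, -0.2,  0.4]))
[[ 0.619  -0.1516  0.008 ]
 [ 0.5465 -0.1172  0.008 ]
 [ 0.4773 -0.2595  0.008 ]] 0.08019237287291162 0.15822925462828846
cradle [ 0.54353537 -0.21488611 -2.02414137] [-0.   0.  -0.3 -0.2  0.3  0.2]
place stuff [[391. 322.]
 [380. 166.]
 [302. 318.]
 [538. 439.]]
0.9 [[592.0, 172.0], [499.0, 356.0], [562.0, 283.0], [528.0, 244.0]]
1.0 [[636.0, 188.0], [542.0, 374.0], [601.0, 298.0], [577.0, 263.0]]
1.1 [[681.0, 207.0], [587.0, 393.0], [640.0, 315.0], [628.0, 284.0]]
1.2 [[726.0, 226.0], [632.0, 413.0], [679.0, 333.0], [678.0, 306.0]]
1.3 [[770.0, 247.0], [676.0, 435.0], [718.0, 351.0], [729.0, 330.0]]
1.4 [[814.0, 268.0], [720.0, 456.0], [756.0, 370.0], [779.0, 354.0]]
1.5 [[856.0, 290.0], [762.0, 478.0], [792.0, 389.0], [827.0, 379.0]]
1.6 [[895.0, 312.0], [802.0, 500.0], [826.0, 408.0], [872.0, 404.0]]
1.7 [[932.0, 334.0], [839.0, 522.0], [857.0, 427.0], [914.0, 429.0]]
1.8 [[965.0, 356.0], [873.0, 543.0], [886.0, 445.0], [953.0, 453.0]]
1.9 [[995.0, 377.0], [903.0, 562.0], [912.0, 463.0], [987.0, 476.0]]
2.0 [[1020.0, 396.0], [929.0, 581.0], [934.0, 479.0], [1017.0, 498.0]]
```

Emit:
drive_tool(steps=[[1,0,0,30,0],[1,0,0,30,0.05],[1,20,25,0,0.05],[1,20,25,0,0.05],[1,20,25,0,0.05],[1,20,25,0,0.05],[1,20,25,0,0.05],[1,20,25,0,0.05],[1,20,25,0,0.05],[1,20,25,0,0.05],[1,20,25,0,0.05],[1,20,25,0,0.05],[1,20,25,0,0.05],[1,20,25,0,0.05],[1,20,25,0,0.05],[1,20,25,0,0.03],[1,20,25,0,0],[1,20,25,0,0],[1,15,18,0,0],[1,0,0,0,0]])

```text
clock: 1.77
position: [0.5727, -0.155, 0.2862]
ee_rot: [-2.657, -1.672, -0.004]
force: [0.4, 0.9, 0.2]
width: 0.007
gripper_force: 0.0
```

Emit:
drive_tool(steps=[[1,0,0,-35,0],[1,0,0,-35,0],[1,0,0,-35,0],[1,0,0,-31,0],[1,-4.4,-9,0,0],[1,-4.4,-9,0,0],[1,-4.4,-9,0,0],[1,-4.4,-9,0,0],[1,-4.4,-9,0,0],[1,-4.4,-9,0,0],[1,-4.4,-9,0,0],[1,-4.4,-9,0,0],[1,-4.4,-9,0,0],[1,-4.4,-9,0,0],[1,-4.4,-9,0,0],[1,-4.4,-9,0,0],[1,-4.4,-9,0,0],[1,0,0,0,0]])

```text
clock: 3.27
position: [0.5112, -0.2809, 0.1503]
ee_rot: [2.668, 1.659, -0.003]
force: [0.4, -1.2, -1.1]
width: 0.002
gripper_force: 0.0
```

Run:
```python
from h import *
snap('side','s1'); d=snap('top','t1')
a=d['image'][150:270,320:480,::-1];b=cv2.imread('pics/s1.png')[90:210,240:400]
cv2.imwrite('pics/v1.png',np.hstack([cv2.resize(i,None,fx=2.5,fy=2.5,interpolation=2) for i in(a,b)]))
```

```text
(no output)
```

View pics/v1.png

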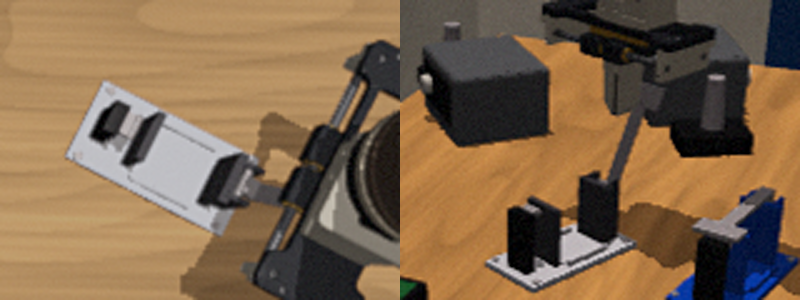

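Emit:
drive_tool(steps=[[1,-2.6,-5.4,0,0],[1,0,0,0,0],[1,8,16,0,0],[1,8,16,20,0],[1,0,0,40,0],[1,0,0,40,0],[0,0,10,30,0],[0,0,25,0,0.1],[0,4,30,0,0.11],[0,4,30,0,0.11],[0,4,30,0,0.11],[0,4,30,0,0.11],[0,4,30,0,0.11],[0,4,30,0,0.11],[0,4,30,0,0.11],[0,4,30,0,0.11],[0,4,30,0,0.11],[0,4,30,0,0.11],[0,4,30,0,0.11],[0,4,30,0,0.11]])

```text
clock: 5.03
position: [0.5743, 0.1452, 0.2809]
ee_rot: [0.929, 3.001, 0.0]
force: [0.3, -1.0, -0.4]
width: 0.966
gripper_force: 0.0
```

Emit:
drive_tool(steps=[[0,4,30,0,0.11],[0,0,30,0,0.11],[0,0,30,0,0.11],[0,0,15,0,0.11],[0,0,0,0,0.02],[0,0,0,0,0]])

```text
clock: 5.53
position: [0.5779, 0.2495, 0.2805]
ee_rot: [-0.226, -3.133, -0.0]
force: [0.8, 0.1, -0.6]
width: 1.0
gripper_force: 0.0
```

```bash
cat > st.py <<'E'
from h import *
s=observe();r=R.from_rotvec(s['ee_rot']).as_matrix()
print(s['position'],'yawx',np.arctan2(r[1,0],r[0,0]),'tilt',r[2,2],s['joints'][6],s['width'],s['force'],s['clock'])
E
python3 st.py; python3 -c "
from h import *
snap('wrist','w1')"
```

```text
[0.57793493 0.24954308 0.28046419] yawx 2.9978607847603858 tilt -0.9999997986219454 0.6153179428531378 0.9996742010487965 [ 0.84330876  0.13415357 -0.59044026] 5.5333
```

View pics/w1.png

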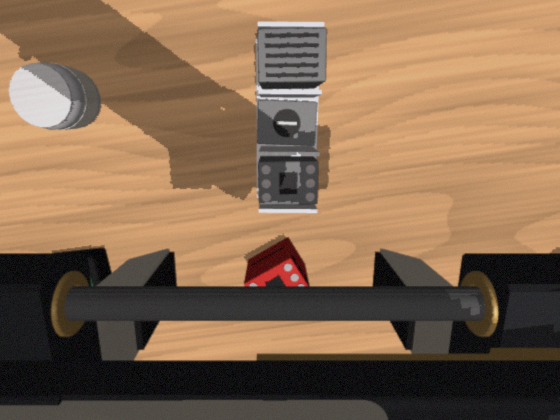

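The wrist view shows the contactor between the rack plates, its top face spanning about (260..318, 157..206). The red block is clear of it, near the bottom.

Run:
```python
from h import *
d=load('w1')
print(ray(d,289,182,.076))
a,b=ray(d,264.5,183,.076),ray(d,312.5,183,.076); e=b-a; print('long yaw',np.arctan2(e[1],e[0]))
a,b=ray(d,257,24,.074),ray(d,323,23,.074);e=b-a;print(np.arctan2(e[1],e[0]))
P=[[.576,.2623,.076]]; c,s=np.cos(-1.69),np.sin(-1.69)
print(proj(d,[[.576+c*x-s*y,.2623+s*x+c*y,.076] for x,y in((-.03,.022),(.03,.022),(.03,-.022),(-.03,-.022),(0,0))]).round())
```

```text
[0.57477091 0.26471252 0.076     ]
long yaw 1.427538842852142
1.4416399948334624
[[317. 204.]
 [258. 206.]
 [256. 162.]
 [317. 161.]
 [287. 184.]]
```

Emit:
drive_tool(steps=[[0,-2.5,13.5,-20,0.01],[0,0,0,-35,0],[0,0,0,-35,0],[0,0,0,-35,0],[0,0,0,-20,0],[0,0,0,0,0]])

```text
clock: 6.08
position: [0.5743, 0.2579, 0.1309]
ee_rot: [-0.22, -3.128, 0.009]
force: [-0.6, -0.6, 0.0]
width: 0.998
gripper_force: 0.0
```

Emit:
drive_tool(steps=[[0,1,5,0,0],[0,0,0,0,0],[0,0,0,-20,0],[0,0,0,-20,0],[0,0,0,-20,0],[0,0,0,-20,0],[0,0,0,-18,0],[0,0,0,0,0]])

```text
clock: 6.75
position: [0.5767, 0.2663, 0.0366]
ee_rot: [-0.215, -3.133, 0.002]
force: [-0.2, -0.9, -0.2]
width: 0.998
gripper_force: 0.0
```

Emit:
drive_tool(grip_force=25, steps=[[0,-1,-2.5,-3,0],[0,0,0,0,0],[1,0,0,0,0],[1,0,0,0,0],[1,0,0,0,0],[1,0,0,0,0],[1,0,0,0,0],[1,0,0,0,0],[1,0,0,0,0],[1,0,0,0,0],[1,0,0,0,0],[1,0,0,0,0]])

```text
clock: 7.75
position: [0.576, 0.2644, 0.035]
ee_rot: [0.214, 3.134, -0.0]
force: [-1.1, -3.1, 6.3]
width: 0.652
gripper_force: 25.0
```

Emit:
drive_tool(steps=[[1,0,0,5,0],[1,0,0,10,0],[1,0,0,20,0],[1,0,0,25,0],[1,0,0,25,0],[1,0,0,25,0],[1,0,0,20,0],[1,-8,-21,0,-0.08],[1,-8,-21,0,-0.08],[1,-8,-22,0,-0.08],[1,-8,-22,0,-0.08],[1,-8,-22,0,-0.08],[1,-8,-22,0,-0.08],[1,-9,-22,0,-0.08],[1,-9,-22,0,-0.04],[1,0,0,-30,0],[1,0,0,-30,0],[1,0,0,0,0]])

```text
clock: 9.25
position: [0.5068, 0.0888, 0.1011]
ee_rot: [-1.129, -2.926, 0.006]
force: [-2.0, -0.9, -3.4]
width: 0.65
gripper_force: 25.0
```

```bash
python3 st.py
python3 - <<'E'
from h import *
snap('side','s2'); d=snap('top','t2')
a=d['image'][120:280,130:350,::-1];b=cv2.imread('pics/s2.png')[150:310,150:370]
cv2.imwrite('pics/v2.png',np.hstack([cv2.resize(i,None,fx=1.8,fy=1.8,interpolation=2) for i in(a,b)]))
E
```

```text
[0.50676035 0.08883843 0.10108477] yawx 2.405055811068204 tilt -0.9999774028385696 0.18766798646369495 0.6499060697574315 [-2.01637286 -0.87054201 -3.42285426] 9.25
```

View pics/v2.png

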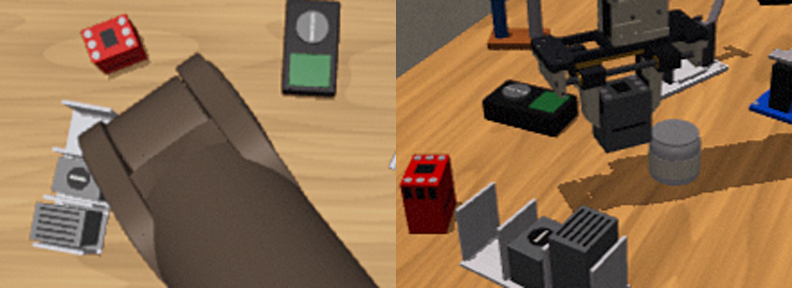

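The contactor is held upright over clear bench, and the rack, tin and meter are undisturbed. I'll set it down there to regrip it.

Emit:
drive_tool(steps=[[1,0,0,-25,0],[1,0,0,-20,0],[1,0,0,-13,0],[1,0,0,-5,0],[1,0,0,-2,0],[1,0,0,-2,0],[1,0,0,-2,0],[1,0,0,0,0]])

```text
clock: 10.02
position: [0.5119, 0.0919, 0.0373]
ee_rot: [1.128, 2.929, 0.005]
force: [2.7, 4.6, 3.0]
width: 0.651
gripper_force: 31.7
```

Emit:
drive_tool(steps=[[1,0,0,-1,0],[1,0,0,0,0]])

```text
clock: 10.18
position: [0.511, 0.0912, 0.0357]
ee_rot: [1.129, 2.93, 0.003]
force: [2.8, 1.3, -0.4]
width: 0.648
gripper_force: 28.8
```

Emit:
drive_tool(steps=[[1,0,0,-1.5,0],[1,0,0,0,0],[1,0,0,-1.5,0],[1,0,0,0,0],[1,0,0,0,0]])

```text
clock: 10.6
position: [0.5096, 0.0903, 0.0315]
ee_rot: [-1.13, -2.931, 0.001]
force: [2.9, 2.0, -1.6]
width: 0.651
gripper_force: 28.0
```

Emit:
drive_tool(steps=[[1,0,0,-1.5,0],[1,0,0,0,0],[1,0,0,0,0]])

```text
clock: 10.85
position: [0.5096, 0.0903, 0.0309]
ee_rot: [1.13, 2.931, -0.001]
force: [-1.2, 0.6, 12.2]
width: 0.652
gripper_force: 28.3
```

Emit:
drive_tool(steps=[[0,0,0,0,0],[0,0,0,0,0],[0,0,0,0,0],[0,0,0,0,0],[0,0,0,20,0],[0,0,0,35,0],[0,0,0,25,0],[0,0,0,0,-0.12],[0,0,0,0,-0.12],[0,0,0,0,-0.12],[0,0,0,0,-0.12],[0,0,0,0,-0.12],[0,0,0,0,-0.12],[0,0,0,0,-0.12],[0,0,0,0,-0.12],[0,0,0,0,-0.12],[0,0,0,0,-0.12],[0,0,0,0,-0.12],[0,0,0,0,-0.12],[0,0,0,0,-0.12]])

```text
clock: 12.52
position: [0.5084, 0.0895, 0.1094]
ee_rot: [-2.869, -1.28, 0.006]
force: [0.2, -0.0, 0.7]
width: 1.002
gripper_force: 0.0
```

Emit:
drive_tool(steps=[[0,0,0,0,-0.01],[0,0,0,0,0]])

```text
clock: 12.68
position: [0.5088, 0.0899, 0.1097]
ee_rot: [2.869, 1.278, -0.004]
force: [0.7, -0.8, 0.7]
width: 0.999
gripper_force: 0.0
```

```bash
python3 st.py
python3 - <<'E'
from h import *
snap('side','s3'); d=snap('wrist','w3')
b=cv2.imread('pics/s3.png')[120:300,150:390]
cv2.imwrite('pics/v3.png',np.hstack([d['image'][:,:,::-1][60:],cv2.resize(b,(240,360))]))
E
```

```text
[0.50884977 0.08990686 0.10968376] yawx 0.8382413342141203 tilt -0.9999972076718736 -1.1502118417341436 0.9988847281195652 [ 0.72406256 -0.77280983  0.65163542] 12.6833
```

View pics/v3.png

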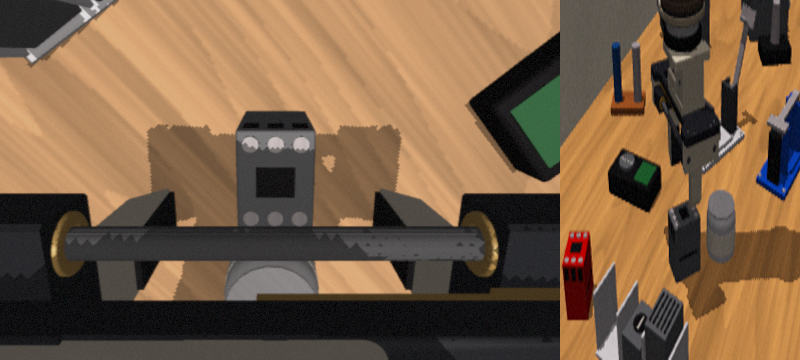

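The contactor stands upright between the open fingers. Its dark rectangle is at (275,182) in the view and the tin is clear behind it. I'll descend and grip the broad sides.

Emit:
drive_tool(grip_force=25, steps=[[0,0.5,0.5,-20,0],[0,0,0,-25,0],[0,0,0,-20,0],[0,0,0,-11,0],[0,0,0,0,0],[1,0,0,0,0],[1,0,0,0,0],[1,0,0,0,0],[1,0,0,0,0],[1,0,0,0,0],[1,0,0,0,0],[1,0,0,0,0],[1,0,0,0,0],[1,0,0,0,0],[1,0,0,0,0],[1,0,0,0,0],[1,0,0,0,0]])

```text
clock: 14.2
position: [0.5105, 0.091, 0.0344]
ee_rot: [2.871, 1.275, 0.0]
force: [-1.0, -0.3, 5.0]
width: 0.479
gripper_force: 25.0
```

```bash
python3 st.py
```

```text
[0.51046698 0.09101077 0.03439164] yawx 0.8356647987658242 tilt -0.9999999697848838 -1.1983343806190037 0.47910821921840746 [-1.02957767 -0.28484606  5.03797515] 14.2
```

Emit:
drive_tool(steps=[[1,0,0,5,0],[1,0,0,15,0],[1,0,0,25,0],[1,0,0,30,0],[1,0,0,30,0],[1,0,0,15,0],[1,3,-25,0,0.028],[1,3,-28,0,0.028],[1,3,-28,0,0.028],[1,3,-28,0,0.028],[1,3,-28,0,0.028],[1,3,-28,0,0.028],[1,3,-28,0,0.028],[1,3,-28,0,0.028],[1,3,-28,0,0.028],[1,3,-28,0,0.028],[1,3,-28,0,0.002],[1,0,0,0,0],[1,0,0,0,0]])

```text
clock: 15.78
position: [0.5423, -0.2161, 0.1536]
ee_rot: [-2.666, -1.66, 0.002]
force: [0.5, -0.2, -3.2]
width: 0.477
gripper_force: 25.0
```

```bash
python3 st.py
```

```text
[ 0.54234683 -0.21612839  0.15356911] yawx 1.1137308350912776 tilt -0.9999987943608213 -0.2836909444058994 0.4769348086170611 [ 0.50538755 -0.20477301 -3.21239037] 15.7833
```

Emit:
drive_tool(steps=[[1,1.6,2.2,-15,0],[1,0,0,-15,0],[1,0,0,0,0],[1,0,0,0,0]])

```text
clock: 16.12
position: [0.5441, -0.2103, 0.1236]
ee_rot: [-2.66, -1.667, 0.002]
force: [0.6, -0.8, -2.7]
width: 0.48
gripper_force: 25.0
```

```bash
python3 st.py
python3 - <<'E'
from h import *
w=snap('wrist','w4'); s=snap('side','s4')
p=np.array([.5435,-.2149]);y=-2.0241;c,si=np.cos(y),np.sin(y)
T=lambda q:np.array([[p[0]+(c*a-si*b)/1000,p[1]+(si*a+c*b)/1000,z/1000] for a,b,z in q])
pts=T([(-35,23,78),(-35,-23,78),(35,-23,78),(35,23,78),(-90,40,8),(-90,-40,8),(70,-40,8),(70,40,8)])
ims=[]
for d in(w,s):
    im=np.ascontiguousarray(d['image'][:,:,::-1])
    for i,q in enumerate(proj(d,pts)):cv2.circle(im,tuple(int(round(v)) for v in q),1,(0,255,0) if i<4 else (0,0,255),-1)
    ims.append(im)
cv2.imwrite('pics/v4.png',np.hstack([cv2.resize(ims[0],(440,330)),cv2.resize(ims[1][110:220,250:360],(330,330),interpolation=2)]))
E
```

```text
[ 0.54410662 -0.21031589  0.12362544] yawx 1.119254600260644 tilt -0.9999961915953998 -0.2990138684117105 0.4803909820177032 [ 0.57994162 -0.79687423 -2.71324644] 16.1167
```

View pics/v4.png

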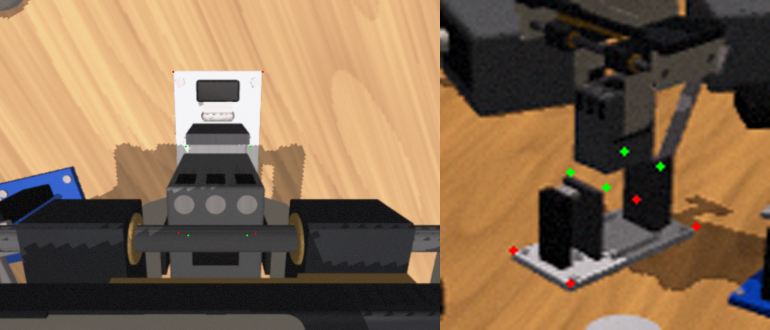

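The overlay of the cradle model fits the plate corners and end stops within about 1–2 mm. The contactor is upright above its place and the clip is leaning back. I'll correct y and lower.

Emit:
drive_tool(steps=[[1,0,-2.5,0,0],[1,0,0,0,0],[1,0,0,0,0]])

```text
clock: 16.47
position: [0.5452, -0.2147, 0.1249]
ee_rot: [2.663, 1.665, 0.001]
force: [-0.2, -1.0, -3.9]
width: 0.478
gripper_force: 25.0
```

Emit:
drive_tool(steps=[[1,-1,0.5,-12,0],[1,0,0,-15,0],[1,0,0,-15,0],[1,0,0,0,0],[1,0,0,0,0]])

```text
clock: 16.88
position: [0.5435, -0.2136, 0.082]
ee_rot: [-2.663, -1.665, 0.001]
force: [-0.3, -0.3, -3.2]
width: 0.479
gripper_force: 25.0
```

No contact so far, so I'll continue down.

Emit:
drive_tool(steps=[[1,0,0,-12,0],[1,0,0,-12,0],[1,0,0,-8,0],[1,0,0,-4,0],[1,0,0,0,0],[1,0,0,-1.5,0],[1,0,0,0,0],[1,0,0,-1.5,0],[1,0,0,0,0]])

```text
clock: 17.63
position: [0.5441, -0.2139, 0.0434]
ee_rot: [2.663, 1.665, 0.0]
force: [-0.4, 0.3, -3.8]
width: 0.478
gripper_force: 25.0
```

Emit:
drive_tool(steps=[[1,0,0,-1,0],[1,0,0,0,0],[1,0,0,-1,0],[1,0,0,0,0],[1,0,0,0,0]])

```text
clock: 18.05
position: [0.5443, -0.2139, 0.0424]
ee_rot: [2.663, 1.665, 0.001]
force: [-3.8, 0.9, 8.4]
width: 0.476
gripper_force: 25.0
```

Emit:
drive_tool(steps=[[0,0,0,0,0],[0,0,0,0,0],[0,0,0,0,0],[0,0,0,0,0],[0,0,0,15,0],[0,0,0,30,0],[0,0,0,35,0],[0,0,0,35,0],[0,0,0,40,0],[1,0,0,40,0],[1,0,0,0,0],[1,0,0,0,0]])

```text
clock: 19.05
position: [0.5455, -0.2142, 0.2389]
ee_rot: [2.66, 1.663, 0.005]
force: [0.2, -0.5, -0.8]
width: 0.829
gripper_force: 0.0
```

```bash
python3 - <<'E'
from h import *
s=load('side0');t=load('top0')
for z in(.05,.1,.15,.2):
    q=ray(t,553,250,z); print(z,q.round(3),proj(s,q).round())
s=snap('side','s5');d=snap('top','t5')
a=d['image'][150:270,320:480,::-1];b=s['image'][90:210,240:400,::-1]
cv2.imwrite('pics/v5.png',np.hstack([cv2.resize(i,None,fx=2.5,fy=2.5,interpolation=2) for i in(a,b)]))
E
python3 st.py
```

```text
0.05 [ 0.473 -0.563  0.05 ] [[364. 136.]]
0.1 [ 0.472 -0.531  0.1  ] [[363. 125.]]
0.15 [ 0.472 -0.498  0.15 ] [[362. 113.]]
0.2 [ 0.471 -0.466  0.2  ] [[361. 100.]]
[ 0.54343977 -0.21375496  0.23546234] yawx 1.1176124046486706 tilt -0.9999995323836842 -0.2607339009876955 0.7471792450628421 [-0.44239728  0.66870416  0.0791164 ] 19.15
```

View pics/v5.png

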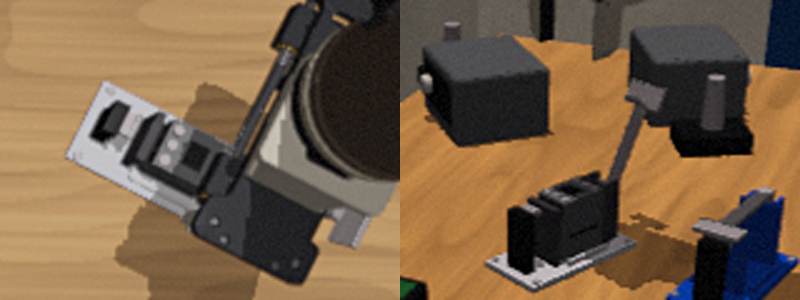

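The contactor is seated between the stops with the clip leaning back, and the pillar is well away. I'll now move behind the clip.

Emit:
drive_tool(steps=[[1,0,0,5,0],[1,-11,-23,0,0],[1,-13,-27,0,0],[1,-14,-29,0,0],[1,-14,-29,0,0],[1,-14,-28,0,0],[1,0,0,0,0],[1,0,0,-30,0],[1,0,0,-30,0],[1,0,0,-30,0],[1,0,0,0,0],[1,0,0,0,0]])

```text
clock: 20.15
position: [0.4767, -0.3488, 0.1495]
ee_rot: [-2.66, -1.664, 0.003]
force: [0.4, 0.2, 0.2]
width: 0.001
gripper_force: 0.0
```

Emit:
drive_tool(steps=[[1,4.4,9,0,0],[1,4.4,9,0,0],[1,4.4,9,0,0],[1,4.4,9,0,0],[1,4.4,9,0,0],[1,4.4,9,0,0],[1,4.4,9,0,0],[1,4.4,9,0,0],[1,4.4,9,0,0],[1,4.4,9,0,0],[1,4.4,9,0,0],[1,4.4,9,0,0],[1,4.4,9,0,0],[1,4.4,9,0,0],[1,4.4,9,0,0],[1,4.4,9,0,0],[1,4.4,9,0,0],[1,0,0,0,0]])

```text
clock: 21.65
position: [0.5541, -0.1938, 0.1513]
ee_rot: [-2.661, -1.669, -0.002]
force: [0.5, 0.5, 1.2]
width: 0.006
gripper_force: 0.0
```

```bash
cat > cr.py <<'E'
from h import *
s=observe();q=s['position']-[.5435,-.2149,0];c,n=np.cos(-2.0241),np.sin(-2.0241)
print('cradle xyz mm',np.round([1e3*(c*q[0]+n*q[1]),1e3*(-n*q[0]+c*q[1]),1e3*q[2]],1),s['force'].round(1),s['clock'])
E
python3 cr.py
python3 - <<'E'
from h import *
s=snap('side','s6')
cv2.imwrite('pics/v6.png',cv2.resize(s['image'][70:210,230:410,::-1],None,fx=3.5,fy=3.5,interpolation=2))
E
```

```text
cradle xyz mm [-23.6   0.3 151.3] [0.5 0.5 1.2] 21.65
```

View pics/v6.png

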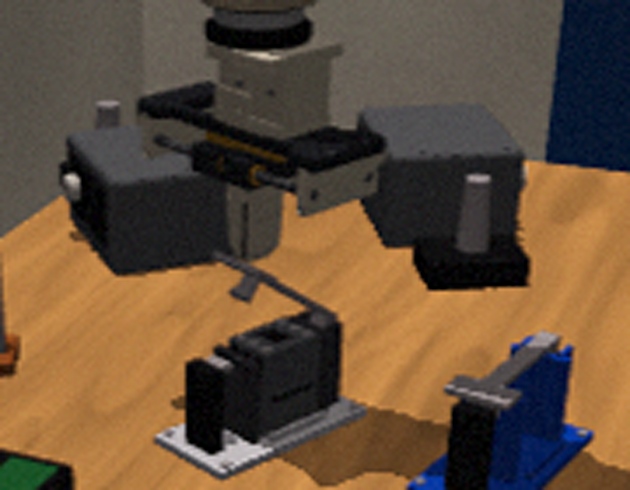

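The clip is now swung over the contactor, half open, with the fingertips on its tab. I'll follow the arc down.

Emit:
drive_tool(steps=[[1,4,8.2,-6,0],[1,4,8.2,-7,0],[1,2,3.5,-10,0],[1,1.5,3.5,-9,0],[1,1.3,2.7,-8,0],[1,1.3,2.7,-7,0],[1,0.9,1.8,-5,0],[1,0.9,1.8,-4,0],[1,0,0,-3,0],[1,0,0,-3,0],[1,0,0,0,0]])

```text
clock: 22.62
position: [0.5686, -0.1643, 0.0886]
ee_rot: [-2.663, -1.666, 0.0]
force: [-0.5, -0.1, -0.1]
width: 0.004
gripper_force: 0.0
```

```bash
python3 cr.py
```

```text
cradle xyz mm [-56.5   0.4  88.6] [-0.5 -0.1 -0.1] 22.6167
```

Emit:
drive_tool(steps=[[1,0,0,-1.5,0],[1,0,0,-1,0],[1,0,0,0,0]])

```text
clock: 22.87
position: [0.5689, -0.1644, 0.0879]
ee_rot: [2.663, 1.665, 0.001]
force: [-3.2, 0.9, 12.1]
width: 0.01
gripper_force: 5.6
```

Emit:
drive_tool(steps=[[1,0,0,20,0],[1,0,0,35,0],[1,0,0,40,0],[1,0,0,40,0],[1,-15,-30,0,0],[1,-15,-30,0,0],[1,-15,-30,0,0],[1,-15,-30,0,0],[1,-15,-30,0,0],[1,-15,-30,0,0],[1,-10,-20,0,0],[1,0,0,0,0],[1,0,0,0,0],[1,0,0,0,0]])

```text
clock: 24.03
position: [0.4691, -0.3636, 0.2218]
ee_rot: [-2.663, -1.666, -0.001]
force: [-0.3, 1.0, 0.2]
width: 0.005
gripper_force: 0.0
```

```bash
python3 cr.py
python3 - <<'E'
from h import *
s=snap('side','s7');d=snap('top','t7')
a=d['image'][150:270,320:480,::-1];b=s['image'][90:210,240:400,::-1]
cv2.imwrite('pics/v7.png',np.hstack([cv2.resize(i,None,fx=2.5,fy=2.5,interpolation=2) for i in(a,b)]))
E
```

```text
cradle xyz mm [166.3  -1.8 221.8] [-0.3  1.   0.2] 24.0333
```

View pics/v7.png

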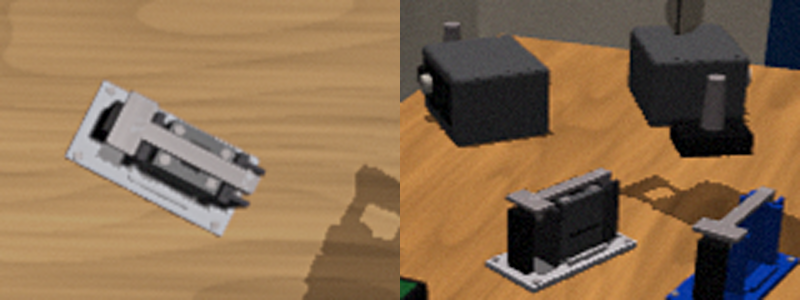

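The clip lies flat and shut over the contactor, like the blue one, and the arm is clear.

```bash
python3 -c "
from cell import arm
print(arm.sign_off())"
```

```text
the job is handed in; nothing more can be done
None
```

The contactor stands upright in the grey test cradle with the clip snapped shut over it and the arm clear; I handed the job in at about 24 s, and sign-off returned no verdict.

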